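Seat a grow-lamp stick against the stop of the lamp test cradle

TASK

Two white grow-lamp sticks lie in the two V-grooves of the lamp test cradle. Push the longer one gently along its groove until its end rests against the steel stop pin at the tester end, without lifting it out of the groove and without ramming the pin. Leave the shorter stick where it lies, and let go.

Things in the scene. Friction and masses are not known exactly. Their poses are not given: they have to be found in the camera images.
- lamp_long_center (a point): Centre of the LONGER stick: rigid, round, white with grey end caps, ends alike, 130 mm long, 26 mm thick, about 0.15 kg. The point is on its axis, half-way along; x runs along it, towards the stop pin. It lies loose in either groove, axis 48 mm above the table, front end 50 to 90 mm short of the pin; 0.7 to 2 N slides it.
- lamp_short_center (a point): Centre of the SHORTER stick, same look and thickness (26 mm) but 85 mm long, lying in the other groove; to be left alone. Axes as for the longer one.
- cradle: Fixed lamp cradle: base plate 300 x 170 x 12 mm, two V-grooves of aluminium angle, grey tester box (70 mm high) at one end. Origin on the table, midway between the grooves; x along them to the pins, z up. Grooves at y = +45 and -45 mm, from x = -130 to +112; bottom 30 mm, edges 44 mm above the table (stick's axis 4 mm above the edges). Longer stick seated: its centre at x = +50 mm.
- stop: Two rigid upright steel stop pins, 14 mm thick, tops 64 mm above the table, one at the tester end of each groove. Same origin and axes as the cradle: pins at x = +122 mm, y = +45 and -45 mm; the side that the stick meets is at x = +115 mm.
There are look-alikes about, which are no part of the job. What is shaped like the part that bears lamp_long_center but black or green is not meant.

How it is judged:
By the outcome, as a careful person would: the job done as asked, in the order asked, and still so for the second after the job is handed in, with the robot touching nothing.
It also fails if it takes over 35 s, if anything falls off the work surface, if the arm or the gripper's body presses on something with over 40 N, if the wrist force passes 120 N, or if a joint passes its speed limit or range.

ROBOT

A 6-joint arm with a two-finger parallel gripper is mounted at the origin on the work surface. World frame = base frame: x ahead of the robot, y to its left, z up, the work surface at z = 0. Lengths are in m, angles in rad, forces in N, time in s.
With the tool pointing down it reaches from about 0.35 to 0.975 m from the base axis. Payload 7.1 kg.
Tool frame: the origin (TCP) lies on the mounting face of the last link; the fingertips stand 182 mm ahead of it and the grasp point (between the pads) lies 163 mm ahead of it; z points along the fingers, y is the line along which they close (so a half turn about z gives the same grasp; the last joint's range is limited). The gripper opens to 88 mm and grips with 3 to 60 N. Pads are 20 mm wide; open, the fingers measure 115 mm over their backs; the gripper's body (75 mm by 178 mm) begins 61 mm behind the grasp point.
Start: joints at [-1.274, 0.423, 1.63, -0, 1.089, -0.019], TCP at [0.194, -0.594, 0.405] pointing down, gripper open.
Joint ranges: [-3, 3], [-0.9, 2.11], [0.09, 2.58], [-1.31, 4.45], [0.11, 2.69], [-2.54, 2.54]. Speed limits (rad/s): [2.39, 2.39, 3.01, 3.14, 3.14, 3.14].

INTERFACE

Orientations are given as a unit quaternion [w, x, y, z].
In Python, from workcell import state, camera, camera_params, sign_off gives the robot as it stands. The module is installed in compiled form; this text tells all that it offers.
- The arm moves only by the shell command python3 -m jog 'ROWS'. ROWS is JSON, a list that holds one entry, the list of rows, each a list of 7 numbers: the shift along the tool's x, y, z normalised to -1 to 1, where 1 is 0.1 m, then the turn, a rotation vector about the tool's x, y, z normalised to -1 to 1, where 1 is pi rad, then the finger opening in mm, from 0 to 87.8. In form: [[[tx, ty, tz, wx, wy, wz, jaw], ...]]. A call has exactly 8 rows; each row is the pose to reach, as a shift and turn from the pose commanded when the call began, along the tool's axes at that moment, turning the shorter way round; what a row does not reach only later rows make up. A row lasts 1/8 s, in which the tool goes at most 62.5 mm and 10.7 degrees, less where a joint would pass 70% of its speed; a pose out of reach is approached as far as the arm can. A call with a number of a shift or a turn outside -1 to 1 is refused whole. A call with a gripper value outside its range is refused whole. The fingers move at their own pace and stop on an object; the grip force is fixed at half the most. Time passes only in rows, so rows that repeat a pose let the fingers close, or fill a call up. It gives the time, the measured TCP pose, the force, the opening and the grip force at its end, in the units of the state.
- state(): the state, without advancing time (a new reading comes with each control period).
- camera(name): name is "scene" or "top" or "wrist"; returns the picture (400x640x3 uint8, red, green, blue); there is no depth.
- camera_params(name): a dict with "fx", "fy", "cx", "cy" (pixels), "view" (4x4, takes a point from world to camera coordinates). Camera axes: x right, y down, z forward; pixel columns grow to the right and rows downward; lengths in m; the calibration is good to about 2 mm. A picture is of the moment at which its call begins: read the wrist's pose just before it. camera_params takes no time and is no camera call; for the wrist camera it gives the pose at the moment of the call.
- sign_off(): hands the job in; it is judged then, once.
The state is a dict: "time": time; "qpos": joint angles; "dq": joint speeds; "joint_efforts": joint torques, N m; "position": TCP position; "tcp_rot": TCP orientation; "force": force on the tool from outside, world axes, zero at the start; "torque": the same for the moment, N m; "opening": finger opening in m; "grip_force": force on a finger pad.
Only numpy, scipy, OpenCV 4.12 (cv2) and the standard library are available. Lean on these libraries where they do the work, as an engineer would, in place of code of your own. Each camera call takes 0.05 s, during which the arm holds its last target. There are 200 camera calls.

## Working session

There is one attempt and no reset: what is moved stays moved. The work goes in short steps, Python scripts to look and compute and a shell command to move; the robot and the scene stay as the last step left them, time stands still between calls to the robot, and variables do not carry over. Pictures are saved under pics/ and viewed, at most 10 in all, crops included, and the job is handed in when it is done.

```bash
mkdir -p pics
python3 - <<'E'
from workcell import *
import cv2
print({k:v for k,v in state().items() if k in('time','position','tcp_rot','force','opening')})
a=camera('top');b=camera('scene')
for n,i in(('top',a),('scene',b)): cv2.imwrite(f'pics/{n}0.png',i[...,::-1]); p=camera_params(n); print(n,p['fx'],p['cx'],p['cy'],p['view'])
E
```

```text
{'time': 0.0, 'position': array([ 0.19405107, -0.59382099,  0.40390058]), 'tcp_rot': array([-7.61348805e-04,  9.87559860e-01,  1.57241628e-01, -1.13397153e-04]), 'force': array([ 0.40042558, -0.13220394,  0.94756847]), 'opening': 0.08841373315872818}
top 366.54505452396324 317.42884743718116 198.0950478787684 [[-0.01593637 -0.99970557  0.01829788 -0.06334144]
 [-0.99823921  0.01486194 -0.05742471  0.6310399 ]
 [ 0.05713586 -0.01918081 -0.99818214  0.69456737]
 [ 0.          0.          0.          1.        ]]
scene 480.20077125020305 317.95194020371633 194.3992457659099 [[-0.20183423  0.97937673  0.00917436  0.17828014]
 [ 0.71985121  0.15468885 -0.67667245 -0.39401188]
 [-0.66413642 -0.12997149 -0.73622702  1.24135848]
 [ 0.          0.          0.          1.        ]]
```

View pics/top0.png

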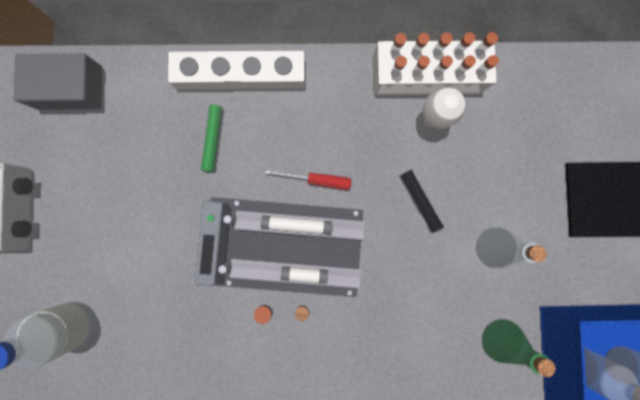

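View pics/scene0.png

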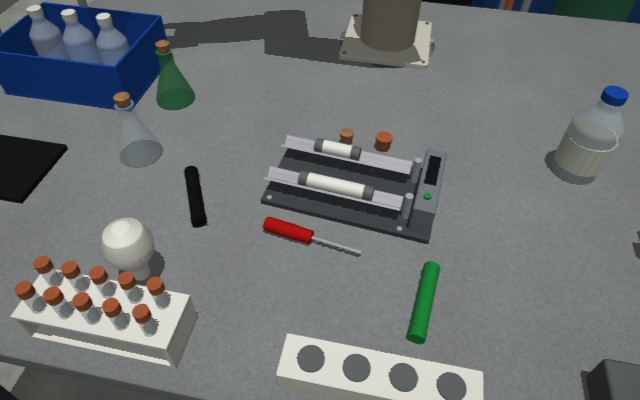

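The top view shows the long stick in the upper groove (about columns 262-332, row 225), with its pin at (228,219). The short stick is in the lower groove at (303,275). The tester is on the left, towards world +y.

```bash
cat > h.py <<'E'
import numpy as np
def ray(p,u,v,z):
    R=p['view'][:3,:3];t=p['view'][:3,3];c=-R.T@t
    d=R.T@np.array([(u-p['cx'])/p['fx'],(v-p['cy'])/p['fy'],1]);return c+d*(z-c[2])/d[2]
E
python3 - <<'E'
import cv2
from h import *; from workcell import *
i=cv2.imread('pics/top0.png'); p=camera_params('top')
m=cv2.inRange(i,(195,195,195),(255,255,255));m[:190]=0;m[300:]=0;m[:,:235]=0;m[:,370:]=0
for c in cv2.findContours(m,0,2)[0]:
    if cv2.contourArea(c)>30:
        r=cv2.minAreaRect(c);print(r,ray(p,*r[0],.052))
for n,u,v,z in(('longF',262,222,.048),('longB',332,228,.048),('pinL',228,219,.064),('pinS',222,269,.064),('c1',236,203,.012),('c2',357,213,.012),('c3',349,293,.012),('c4',229,283,.012)): print(n,ray(p,u,v,z))
cv2.imwrite('pics/c.png',cv2.resize(i[190:305,190:375],None,fx=4,fy=4,interpolation=2))
E
```

```text
((304.0101318359375, 274.85784912109375), (28.498821258544922, 10.9720458984375), 4.085616588592529) [ 0.487629   -0.04559546  0.052     ]
((295.9793395996094, 224.24830627441406), (54.145652770996094, 10.629822731018066), 4.763641834259033) [ 0.580335   -0.03206417  0.052     ]
longF [0.58545902 0.0309714  0.048     ]
longB [ 0.57224441 -0.09869296  0.048     ]
pinL [0.5919467 0.0901254 0.064    ]
pinS [0.50257087 0.10101809 0.064     ]
c1 [0.62313999 0.08615403 0.012     ]
c2 [ 0.59990397 -0.15042866  0.012     ]
c3 [ 0.44520768 -0.13145628  0.012     ]
c4 [0.46879244 0.10010972 0.012     ]
```

View pics/c.png

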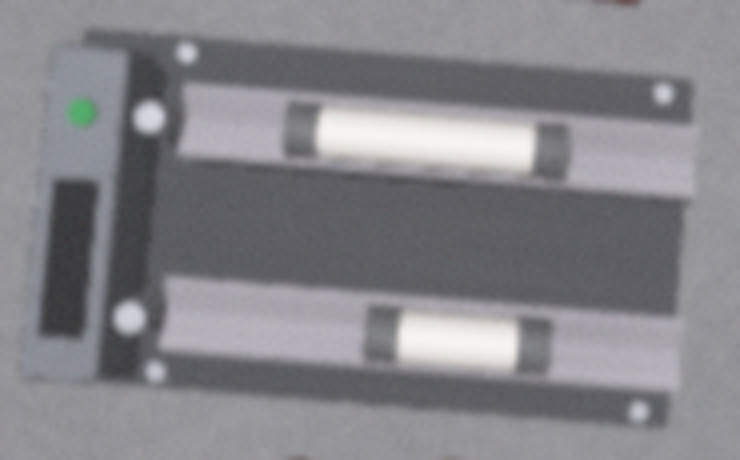

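The front gap is about 52 mm, which fits the stated 50–90. I'll push with closed fingers from behind the stick, with the tips just above the groove edges. Next I turn and travel there.

```bash
python3 -m jog '[[[0.3,-0.2,0,0,0,0.04,0],[0.6,-0.4,0,0,0,0.09,0],[0.9,-0.6,0,0,0,0.133,0],[1,-0.65,0,0,0,0.133,0],[1,-0.65,0,0,0,0.133,0],[1,-0.65,0,0,0,0.133,0],[1,-0.65,0,0,0,0.133,0],[1,-0.65,0,0,0,0.133,0]]]'
for i in 1 2 3 4; do :; done
python3 -m jog '[[[0.1,-0.15,0,0,0,0,0],[0.2,-0.3,0,0,0,0,0],[0.3,-0.45,0,0,0,0,0],[0.4,-0.6,0,0,0,0,0],[0.5,-0.75,0,0,0,0,0],[0.6,-0.9,0,0,0,0,0],[0.65,-1,0,0,0,0,0],[0.65,-1,0,0,0,0,0]]]'
python3 -m jog '[[[0.1,-0.15,0,0,0,0,0],[0.2,-0.3,0,0,0,0,0],[0.3,-0.45,0,0,0,0,0],[0.4,-0.6,0,0,0,0,0],[0.5,-0.75,0,0,0,0,0],[0.6,-0.9,0,0,0,0,0],[0.65,-1,0,0,0,0,0],[0.65,-1,0,0,0,0,0]]]'
python3 -m jog '[[[0.1,-0.15,0,0,0,0,0],[0.2,-0.3,0,0,0,0,0],[0.3,-0.45,0,0,0,0,0],[0.4,-0.6,0,0,0,0,0],[0.5,-0.75,0,0,0,0,0],[0.6,-0.9,0,0,0,0,0],[0.65,-1,0,0,0,0,0],[0.65,-1,0,0,0,0,0]]]'
```

```text
time: 1.1
position: [0.2686, -0.5017, 0.4046]
tcp_rot: [-0.0, 0.999, -0.051, -0.0]
force: [-0.5, 0.7, 0.3]
opening: 0.0114
grip_force: 0.0
time: 2.1
position: [0.3443, -0.4077, 0.4047]
tcp_rot: [-0.0, 0.999, -0.05, -0.0]
force: [0.8, -0.3, -0.4]
opening: 0.0006
grip_force: 0.0
time: 3.1
position: [0.4191, -0.3148, 0.4047]
tcp_rot: [-0.0, 0.999, -0.05, -0.0]
force: [-0.7, -0.0, -0.2]
opening: 0.0002
grip_force: 0.0
time: 4.1
position: [0.4939, -0.222, 0.4046]
tcp_rot: [-0.0, 0.999, -0.05, -0.0]
force: [-0.2, 0.3, -0.3]
opening: 0.0002
grip_force: 0.0
```

```bash
python3 -m jog '[[[0.1,-0.15,0.1,0,0,0,0],[0.2,-0.3,0.2,0,0,0,0],[0.3,-0.45,0.3,0,0,0,0],[0.4,-0.6,0.4,0,0,0,0],[0.5,-0.75,0.5,0,0,0,0],[0.6,-0.9,0.6,0,0,0,0],[0.66,-1,0.7,0,0,0,0],[0.66,-1,0.7,0,0,0,0]]]'
python3 - <<'E'
from workcell import *
import cv2,pickle
p=camera_params('wrist');a=camera('wrist');cv2.imwrite('pics/w1.png',a[...,::-1]);pickle.dump(p,open('w1.pkl','wb'));print(p)
E
```

```text
time: 5.1
position: [0.5696, -0.1291, 0.3336]
tcp_rot: [-0.0, 0.999, -0.05, -0.001]
force: [-0.5, -0.6, -0.3]
opening: 0.0003
grip_force: 0.0
{'fx': 347.17008831917315, 'fy': 347.17008831917315, 'cx': 319.3628028193242, 'cy': 199.4926895492862, 'view': array([[-1.01759886e-01, -9.94808986e-01,  8.07090409e-05,
        -7.09501615e-02],
       [-9.63786146e-01,  9.86066340e-02,  2.47776102e-01,
         5.49534351e-01],
       [-2.46497851e-01,  2.51358815e-02, -9.68817319e-01,
         4.63135733e-01],
       [ 0.00000000e+00,  0.00000000e+00,  0.00000000e+00,
         1.00000000e+00]])}
```

View pics/w1.png

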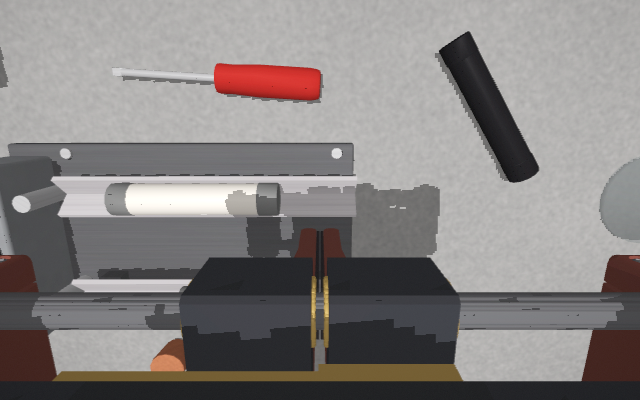

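The wrist view shows the long stick from (105,199) to (281,198). Its pin top is at (21,204), and the groove edges at the near end are at rows 178 and 217. The closed fingertips are at about (320,240).

Run:
```python
from h import *; import pickle
p=pickle.load(open('w1.pkl','rb'))
P={n:ray(p,u,v,z) for n,u,v,z in(('F',105,199,.048),('B',281,198,.048),('pin',21,204,.064),('e1',355,178,.044),('e2',356,216,.044),('f1',58,180,.044),('f2',62,216,.044))}
for k in P: print(k,P[k].round(4))
c=lambda a,b:(P[a]+P[b])/2
print(np.linalg.norm(P['F']-P['B']))
g=c('f1','f2')-c('e1','e2');print(np.degrees(np.arctan2(g[1],g[0])),c('e1','e2'),c('f1','f2')); d=P['F']-P['B'];print(np.degrees(np.arctan2(d[1],d[0])))
g/=np.linalg.norm(g)
t=np.array([.5696,-.1291,.3336]);y=np.array([-g[0],-g[1],0]);
print('rel to tcp along g: B',(P['B']-t)@g,'F',(P['F']-t)@g,'pin',(P['pin']-t)@g,'groove lat (tool x)',[(c(*k)-t)@np.array([g[1],-g[0],0]) for k in(('e1','e2'),('f1','f2'),('B','F'))])
```

```text
F [0.5868 0.0381 0.048 ]
B [ 0.5735 -0.0997  0.048 ]
pin [0.5924 0.0904 0.064 ]
e1 [ 0.5827 -0.1591  0.044 ]
e2 [ 0.5515 -0.1575  0.044 ]
f1 [0.6049 0.0736 0.044 ]
f2 [0.5757 0.0789 0.044 ]
0.13839166732453426
84.3527587594124 [ 0.56714166 -0.15829115  0.044     ] [0.59033168 0.07622773 0.044     ]
84.49391557999802
rel to tcp along g: B 0.02965712708028533 F 0.16804837441554765 pin 0.2207106073833097 groove lat (tool x) [np.float64(0.0004260996685229711), np.float64(0.00042609966852297134), np.float64(0.0008566931425870968)]
```

Checks hold: allowing for perspective the stick measures about 131 mm, the gap is about 52.5 mm, the lateral offset is under 1 mm and the yaw matches. Descending behind the stick now.

```bash
python3 -m jog '[[[0,0,0.15,0,0,0,0],[0,0,0.3,0,0,0,0],[0,0,0.45,0,0,0,0],[0,0,0.6,0,0,0,0],[0,0,0.75,0,0,0,0],[0,0,0.88,0,0,0,0],[0,0,0.96,0,0,0,0],[0,0,1,0,0,0,0]]]'
python3 -m jog '[[[0,0,0.02,0,0,0,0],[0,0,0.04,0,0,0,0],[0,0,0.04,0,0,0,0],[0,0,0.04,0,0,0,0],[0,0,0.04,0,0,0,0],[0,0,0.04,0,0,0,0],[0,0,0.04,0,0,0,0],[0,0,0.04,0,0,0,0]]]'
python3 - <<'E'
from workcell import *
import cv2
p=camera_params('wrist');a=camera('wrist');b=camera('scene')
cv2.imwrite('pics/w2.png',cv2.vconcat([a[:300],cv2.resize(b[110:250,230:470],(640,373))[:290]])[...,::-1])
import pickle;pickle.dump(p,open('w2.pkl','wb'))
E
```

```text
time: 6.15
position: [0.5694, -0.1299, 0.2342]
tcp_rot: [-0.0, 0.999, -0.051, -0.0]
force: [0.1, 0.3, 0.3]
opening: 0.0003
grip_force: 0.0
time: 7.15
position: [0.5694, -0.1299, 0.2307]
tcp_rot: [-0.0, 0.999, -0.051, -0.0]
force: [0.0, -0.3, 0.9]
opening: 0.0006
grip_force: 0.0
```

View pics/w2.png

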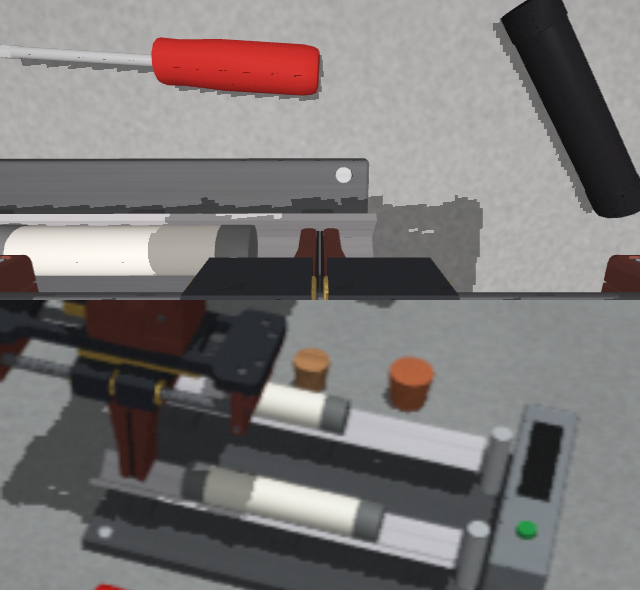

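The fingers are in the groove behind the stick: stick end at column 257, finger edge at about 303, roughly 20 mm apart. Total travel should be about 73 mm, so I'll push 60 mm slowly first.

```bash
python3 -m jog '[[[0,-0.04,0,0,0,0,0],[0,-0.08,0,0,0,0,0],[0,-0.12,0,0,0,0,0],[0,-0.15,0,0,0,0,0],[0,-0.18,0,0,0,0,0],[0,-0.21,0,0,0,0,0],[0,-0.24,0,0,0,0,0],[0,-0.27,0,0,0,0,0]]]'
python3 -m jog '[[[0,-0.025,0,0,0,0,0],[0,-0.05,0,0,0,0,0],[0,-0.075,0,0,0,0,0],[0,-0.1,0,0,0,0,0],[0,-0.125,0,0,0,0,0],[0,-0.15,0,0,0,0,0],[0,-0.175,0,0,0,0,0],[0,-0.19,0,0,0,0,0]]]'
python3 -m jog '[[[0,-0.02,0,0,0,0,0],[0,-0.04,0,0,0,0,0],[0,-0.06,0,0,0,0,0],[0,-0.08,0,0,0,0,0],[0,-0.1,0,0,0,0,0],[0,-0.12,0,0,0,0,0],[0,-0.14,0,0,0,0,0],[0,-0.14,0,0,0,0,0]]]'
python3 - <<'E'
from workcell import *
import cv2
b=camera('scene');w=camera('wrist');t=camera('top')
o=cv2.vconcat([cv2.resize(w,(640,400))[180:300],cv2.resize(b[120:240,250:450],(640,384)) ])
cv2.imwrite('pics/w3.png',o[...,::-1])
E
```

```text
time: 8.25
position: [0.5721, -0.103, 0.2307]
tcp_rot: [0.0, 0.999, -0.051, -0.0]
force: [0.1, -1.9, -0.3]
opening: 0.0003
grip_force: 1.0
time: 9.25
position: [0.5741, -0.084, 0.2307]
tcp_rot: [-0.0, 0.999, -0.051, -0.0]
force: [-0.6, -2.1, 0.1]
opening: 0.0004
grip_force: 1.1
time: 10.25
position: [0.5755, -0.0699, 0.2307]
tcp_rot: [-0.0, 0.999, -0.051, -0.0]
force: [-1.0, -1.0, 1.0]
opening: 0.0005
grip_force: 0.3
```

View pics/w3.png

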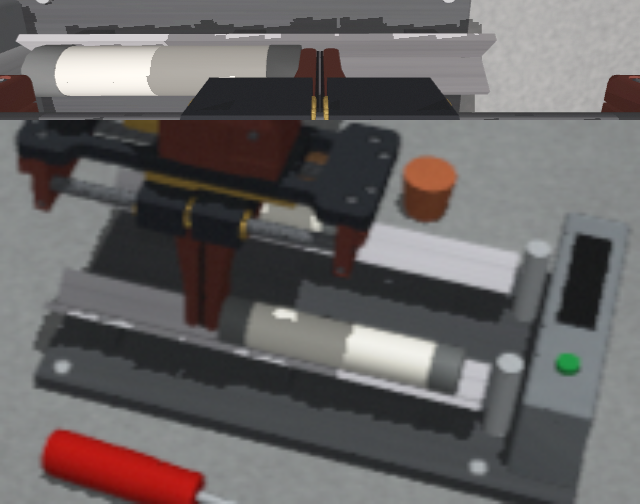

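The fingers are pushing on the stick's end and the stick is still seated in its groove; the front gap is now about 12–15 mm. I'll advance 10 mm slowly, then creep in at about 2 mm per call.

```bash
python3 -m jog '[[[0,-0.015,0,0,0,0,0],[0,-0.03,0,0,0,0,0],[0,-0.045,0,0,0,0,0],[0,-0.06,0,0,0,0,0],[0,-0.07,0,0,0,0,0],[0,-0.08,0,0,0,0,0],[0,-0.09,0,0,0,0,0],[0,-0.1,0,0,0,0,0]]]'
python3 -m jog '[[[0,-0.003,0,0,0,0,0],[0,-0.006,0,0,0,0,0],[0,-0.009,0,0,0,0,0],[0,-0.012,0,0,0,0,0],[0,-0.015,0,0,0,0,0],[0,-0.018,0,0,0,0,0],[0,-0.02,0,0,0,0,0],[0,-0.022,0,0,0,0,0]]]'
python3 - <<'E'
from workcell import *
import cv2
b=camera('scene');
cv2.imwrite('pics/w4.png',cv2.resize(b[180:260,350:450],(750,600),interpolation=2)[...,::-1])
E
```

```text
time: 11.4
position: [0.5765, -0.0602, 0.2307]
tcp_rot: [-0.0, 0.999, -0.051, 0.0]
force: [0.2, -1.4, -0.0]
opening: 0.0005
grip_force: 0.9
time: 12.4
position: [0.5767, -0.0581, 0.2306]
tcp_rot: [-0.0, 0.999, -0.051, -0.0]
force: [0.5, -3.0, -0.4]
opening: 0.0004
grip_force: 1.0
```

View pics/w4.png

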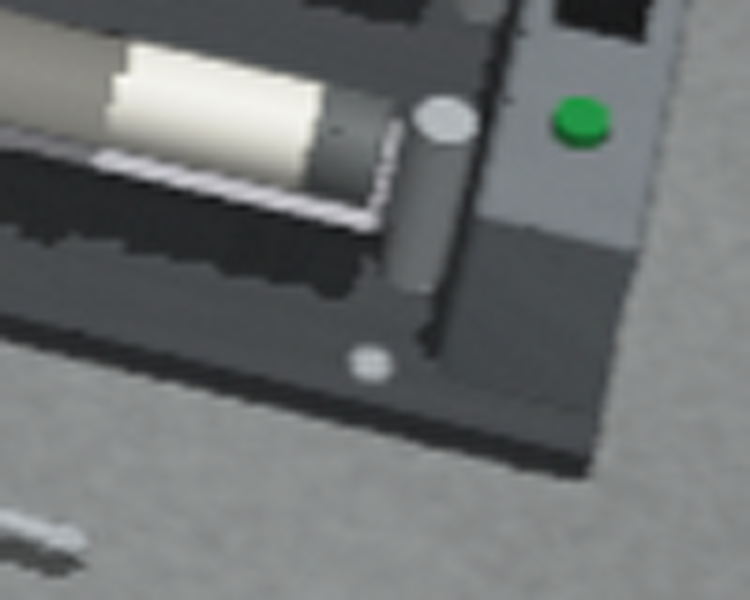

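The cap's front edge is at about x=385 and the pin's left side at about 403 (14 mm is about 60 px), so roughly 4 mm is left.

```bash
python3 -m jog '[[[0,-0.003,0,0,0,0,0],[0,-0.006,0,0,0,0,0],[0,-0.009,0,0,0,0,0],[0,-0.012,0,0,0,0,0],[0,-0.015,0,0,0,0,0],[0,-0.018,0,0,0,0,0],[0,-0.02,0,0,0,0,0],[0,-0.02,0,0,0,0,0]]]'
python3 -m jog '[[[0,-0.002,0,0,0,0,0],[0,-0.004,0,0,0,0,0],[0,-0.006,0,0,0,0,0],[0,-0.008,0,0,0,0,0],[0,-0.01,0,0,0,0,0],[0,-0.01,0,0,0,0,0],[0,-0.01,0,0,0,0,0],[0,-0.01,0,0,0,0,0]]]'
```

```text
time: 13.45
position: [0.5769, -0.056, 0.2307]
tcp_rot: [-0.0, 0.999, -0.051, -0.0]
force: [0.8, -2.5, -0.2]
opening: 0.0002
grip_force: 0.9
time: 14.45
position: [0.5771, -0.0551, 0.2307]
tcp_rot: [-0.0, 0.999, -0.051, 0.0]
force: [0.9, -2.6, -0.7]
opening: 0.0006
grip_force: 0.8
```

```bash
python3 -m jog '[[[0,-0.001,0,0,0,0,0],[0,-0.002,0,0,0,0,0],[0,-0.003,0,0,0,0,0],[0,-0.004,0,0,0,0,0],[0,-0.005,0,0,0,0,0],[0,-0.006,0,0,0,0,0],[0,-0.007,0,0,0,0,0],[0,-0.008,0,0,0,0,0]]]'
```

```text
time: 15.45
position: [0.5771, -0.0543, 0.2307]
tcp_rot: [0.0, 0.999, -0.051, -0.0]
force: [-0.1, -2.7, -0.0]
opening: 0.0003
grip_force: 1.0
```

Run:
```python
from workcell import *
import cv2
b=camera('scene');
cv2.imwrite('pics/w5.png',cv2.resize(b[180:240,370:430],(600,600),interpolation=2)[...,::-1])
```

```text
(no output)
```

View pics/w5.png

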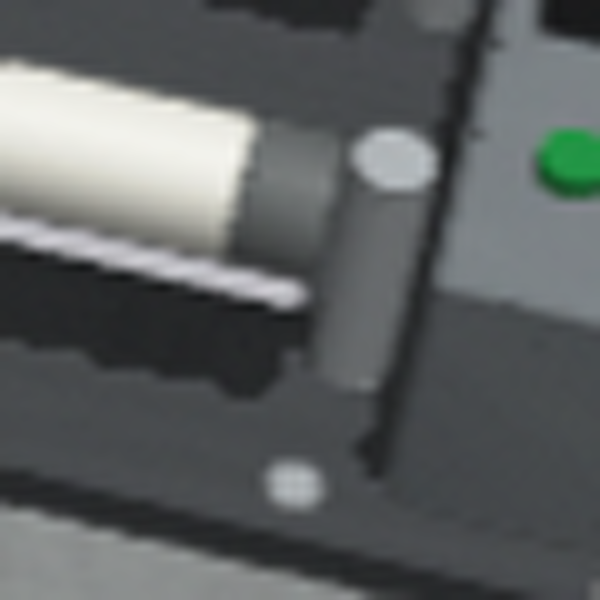

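The cap's end at about x=330 now all but meets the pin at about 330–340. There's no force rise yet, so I'll keep creeping.

```bash
python3 -m jog '[[[0,-0.001,0,0,0,0,0],[0,-0.002,0,0,0,0,0],[0,-0.003,0,0,0,0,0],[0,-0.004,0,0,0,0,0],[0,-0.005,0,0,0,0,0],[0,-0.006,0,0,0,0,0],[0,-0.007,0,0,0,0,0],[0,-0.007,0,0,0,0,0]]]'
```

```text
time: 16.5
position: [0.5772, -0.0536, 0.2307]
tcp_rot: [-0.0, 0.999, -0.051, 0.0]
force: [1.5, -1.2, -0.2]
opening: 0.0001
grip_force: 1.0
```

```bash
python3 -m jog '[[[0,-0.001,0,0,0,0,0],[0,-0.002,0,0,0,0,0],[0,-0.003,0,0,0,0,0],[0,-0.004,0,0,0,0,0],[0,-0.005,0,0,0,0,0],[0,-0.006,0,0,0,0,0],[0,-0.007,0,0,0,0,0],[0,-0.007,0,0,0,0,0]]]'
```

```text
time: 17.5
position: [0.5773, -0.053, 0.2307]
tcp_rot: [0.0, 0.999, -0.051, 0.0]
force: [-0.4, -4.5, 1.2]
opening: 0.0004
grip_force: 2.1
```

The grip force has doubled and the wrist force is up, so the stick has probably reached the pin. I'll confirm with 0.3 mm more.

```bash
python3 -m jog '[[[0,-0.001,0,0,0,0,0],[0,-0.002,0,0,0,0,0],[0,-0.003,0,0,0,0,0],[0,-0.003,0,0,0,0,0],[0,-0.003,0,0,0,0,0],[0,-0.003,0,0,0,0,0],[0,-0.003,0,0,0,0,0],[0,-0.003,0,0,0,0,0]]]'
```

```text
time: 18.5
position: [0.5773, -0.0529, 0.2307]
tcp_rot: [0.0, 0.999, -0.051, 0.0]
force: [-0.5, -7.1, -0.1]
opening: 0.0009
grip_force: 3.1
```

Contact is confirmed: the force rises and the arm no longer advances. Backing off along the groove, then up.

```bash
python3 -m jog '[[[0,0.01,0,0,0,0,0],[0,0.03,0,0,0,0,0],[0,0.06,0,0,0,0,0],[0,0.1,0,0,0,0,0],[0,0.15,0,0,0,0,0],[0,0.2,0,0,0,0,0],[0,0.2,0,0,0,0,0],[0,0.2,0,0,0,0,0]]]'
python3 -m jog '[[[0,0,-0.1,0,0,0,0],[0,0,-0.25,0,0,0,0],[0,0,-0.4,0,0,0,0],[0,0,-0.6,0,0,0,0],[0,0,-0.8,0,0,0,0],[0,0,-1,0,0,0,0],[0,0,-1,0,0,0,0],[0,0,-1,0,0,0,0]]]'
python3 - <<'E'
from workcell import *
import cv2
b=camera('scene');w=camera('wrist')
cv2.imwrite('pics/w6.png',cv2.vconcat([cv2.resize(w,(480,300)),cv2.resize(b[120:240,250:442],(480,300),interpolation=2)])[...,::-1])
E
```

```text
time: 19.5
position: [0.5753, -0.0725, 0.2307]
tcp_rot: [-0.0, 0.999, -0.051, -0.0]
force: [0.7, -0.0, -0.1]
opening: 0.0003
grip_force: 0.0
time: 20.5
position: [0.575, -0.0724, 0.3306]
tcp_rot: [0.0, 0.999, -0.051, -0.0]
force: [-0.1, -0.3, -0.3]
opening: 0.0005
grip_force: 0.0
```

View pics/w6.png

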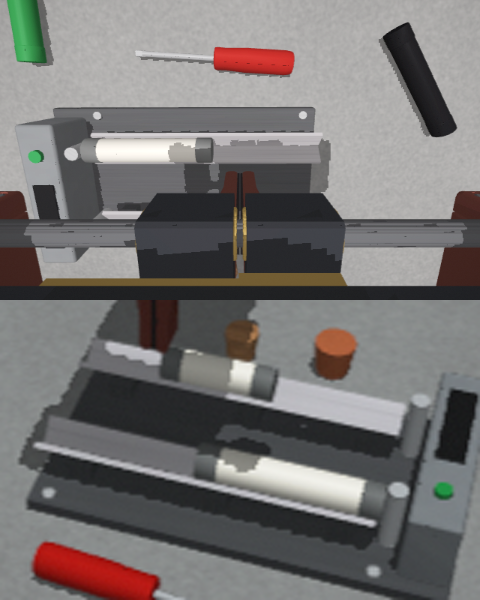

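The long stick rests in its groove with its end against the pin (cap at (375,497), pin at (397,492)). The short stick has not moved and the gripper is clear.

```bash
python3 -c "
from workcell import *
print(sign_off())"
```

```text
the job is handed in; nothing more can be done
None
```

I pushed the longer stick gently along its groove until it rested against its stop pin (about 7 N at contact), left the shorter stick where it lay, moved the gripper clear, and handed the job in at about 20.6 s of the 35 s allowed.

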